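Hang a display hook on the bench slat panel

TASK

Pick up the steel hook with the upturned end and hang it in the middle of the top groove of the slat panel: tilt it so that its lip goes into the groove, then rotate it down until it sits fully home, back plate flat on the panel and bar level, and let go. Work gently and leave the other things on the bench alone.

Things in the scene. Friction and masses are not known exactly. Their poses are not given: they have to be found in the camera images.
- stand: Fixed dark steel stand with a grey slat panel facing its -x. Origin: bench level, below the middle of the panel's face; x into the panel, y along it, z up. Panel 340 mm long (6 mm end caps close the grooves), 31 mm thick (x 0 to 31), z 30 to 215 nominal. Two level grooves; the upper is the target, the lower (75 mm further down) holds 49 mm pegs at y = -125, 125. Base x 20 to 180.
- mouth (a point): Middle of the lower edge of the top groove's mouth at its NOMINAL height, on the face: (0, 0, 170) mm in the stand's frame. The panel is clamped on slotted uprights, so the real groove is up to 18 mm higher or lower than this point (not shown by any pose; find it by feel or by eye). The clamp is tight: the panel does not move under the work.
- hollow (a point): Point in the hollow of the top groove at nominal height, (14, 0, 186) mm in the stand's frame. Mouth 18 mm high; above it a 5 mm skin (x 0 to 5), with the hollow behind it. Hollow: x 5 to 23, from the mouth's lower edge to 32 mm above it, closed at back and top; the mouth's floor is flat to x = 23, solid below. Panel top 45 mm above the mouth's lower edge.
- hook: Bare-steel slat hook, about 0.2 kg, standing upright on the bench. Origin: middle of the back plate's bottom edge, rear side; z up, bar along -x. Plate x -5 to 0, 50 mm wide, z 0 to 51. A tongue 44 mm wide (z 46 to 51) runs back from its top to x = 12; a lip (x 8 to 12, as wide) rises from there to z = 68. Seated, the plate's rear lies on the panel face.
- hook_lip (a point): Top middle of the hook's lip, (10, 0, 68) mm in the hook's frame. It goes into the mouth only with the hook tilted, bar end up about 40 degrees, lip tip leading; then in and up behind the skin while the bar is turned down. Seated, the tongue lies on the mouth's lower edge (hook origin 46 mm below it), the lip stands behind the skin and the bar droops 2 to 3 degrees.
- hook_bar (a point): A grasp point on the hook's bar, (-75, 0, 9) mm in its frame. The bar is 12 mm wide (y), z 0 to 18, from the plate out to x = -130, where a 12 mm thick end rises to z = 37.
- bottle_a: Water bottle, 64 mm across, 200 mm tall, standing; origin at its underside. Leave alone.
- bottle_b: Second water bottle, same size. Leave alone.
- jar: Amber jar, 60 mm across, 75 mm tall; origin at its underside. Leave alone.
- tape: Roll of clear tape lying flat, 90 mm across, 24 mm high; origin at its underside. Leave alone.
- scale: White L-shaped photo scale lying flat, legs 100 and 85 mm (25 mm wide), 5 mm thick. Leave alone.
- pegarm: Short straight peg arm lying on the bench: plate 60 x 30 mm with a plain 90 mm round rod along -x and no lip. Not the hook to hang; leave alone.
Not all that is in view belongs to the job. Leave any red look-alike of the hook alone.

How it is judged (in metres and radians):
On the way:
1. the hook's lip is in the top groove while the hook is tilted (x of hook_lip in the frame of stand above 0.008 m and angle between hook's own z axis and vertical above 0.25 rad and z of hook_lip in the frame of stand between 0.142 and 0.222 m), for 0.1 s.
At the end, for the whole second after the job is handed in: The hook hangs by itself, at rest, in the top groove: upright within 0.09 rad, square to the panel within 0.1 rad, foot of the plate within 6 mm of the panel face, within 40 mm of the panel's middle, its origin 102 to 146 mm above the bench (46 mm below the mouth's edge) (angle between hook's own z axis and vertical below 0.09 rad and angle between the y axis of hook and the y axis of stand, either way round below 0.1 rad and x of hook in the frame of stand between -0.006 and 0.005 m and y of hook in the frame of stand between -0.04 and 0.04 m and z of hook in the frame of stand between 0.102 and 0.146 m and linear speed of hook below 0.02 m/s and angular speed of hook below 0.2 rad/s); the robot touches nothing.
It fails at once if the hook is pressed against the panel or stand with more than 25 N (contact force between hook and stand above 25 N).
It fails at once if the robot pushes on the panel or stand with more than 15 N (contact force between any of the arm, the fingers and stand above 15 N).
It fails at once if another thing on the bench is moved by more than 30 mm (distance of any of bottle_a, bottle_b, jar, tape, scale, pegarm from where it was at the start of the episode above 0.03 m).
It also fails if it takes over 64 s, if anything falls off the work surface, if the arm or the gripper's body presses on something with over 40 N, if the wrist force passes 120 N, or if a joint passes its speed limit or range.

ROBOT

A 7-joint arm with a two-finger parallel gripper is mounted at the origin on the work surface. World frame = base frame: x ahead of the robot, y to its left, z up, the work surface at z = 0. Lengths are in m, angles in degrees, forces in N, time in s.
With the tool pointing down it reaches from about 0.4 to 0.85 m from the base axis. Payload 10.4 kg.
Tool frame: the origin (TCP) lies at the very end of the fingers, on their centre line; the grasp point (between the pads) lies 19 mm behind it; z points along the fingers, y is the line along which they close (so a half turn about z gives the same grasp; the last joint's range is limited). The gripper opens to 85 mm and grips with 20 to 120 N. Pads are 22 mm wide; open, the fingers measure 114 mm over their backs; the gripper's body (76 mm by 85 mm) begins 54 mm behind the grasp point. The pads swing forward as they close: fully open they stand 13 mm farther back than shut.
Start: joints at [72.33, 19.034, -3.707, 83.658, 1.238, 77.344, -5.071], TCP at [0.176, -0.6, 0.231] pointing down, gripper open.
Joint ranges: [-148.97, 148.97], [-28.65, 121.19], [-84.17, 76.75], [9.2, 138.47], [-72.65, 252.65], [3.7, 117.97], [-149.18, 149.18]. Speed limits (degrees/s): [127.2, 127.2, 159.86, 159.86, 180, 180, 180].

INTERFACE

Orientations are given as a 3x3 rotation matrix whose columns are the frame's x, y, z axes.
In Python, from rig import arm gives the robot as it stands.
- The arm moves only by the tool step_arm, never from a script. Its argument "moves" is a list of rows, each a list of 7 numbers: the opening in per cent of the stroke, from 0 (shut) to 100 (fully open), then the shift along the world's x, y, z in m, then the turn, a rotation vector about the world's x, y, z in rad. In form: [[fingers, x, y, z, wx, wy, wz], ...]. A call has 1 to 12 rows; each row shifts and turns the commanded pose from where the row before left it; what a row does not reach is not made up. A row lasts 1/8 s, in which the tool goes at most 62.5 mm and 10.7 degrees, less where a joint would pass 70% of its speed; a pose out of reach is approached as far as the arm can. A call is refused whole if a number of a shift passes 0.0625 or a number of a turn 0.188, either way. A call with a gripper value outside its range is refused whole. The fingers move at their own pace and stop on an object; "force" is the grip in N (left out, the last holds). Time passes only in rows, so rows that do not move let the fingers close. It gives the time, the measured TCP pose, the force, the opening and the grip force at its end, in the units of the state.
- arm.get_obs(): the state, without advancing time (a new reading comes with each control period).
- arm.snapshot(name): name is "scene" or "top"; returns (picture, depth): 420x560x3 uint8, blue, green, red; 420x560 float32, m along the optical axis (not along the pixel's ray), 0 where there is no reading.
- arm.get_calibration(name): a dict with "fx", "fy", "cx", "cy" (pixels), "camera_from_world" (4x4, takes a point from world to camera coordinates). Camera axes: x right, y up, looking along -z (the intrinsics and any distortion apply to the point x, -y, -z); pixel columns grow to the right and rows downward; lengths in m; the calibration is good to about 2 mm. A picture is of the moment at which its call begins. get_calibration takes no time and is no camera call.
- arm.job_done(): hands the job in; it is judged then, once.
The state is a dict: "clock": time; "joint_positions": joint angles; "qvel": joint speeds; "joint_efforts": joint torques, N m; "tool_pos": TCP position; "eef_rot": TCP orientation; "ft_force": force on the tool from outside, world axes, zero at the start; "ft_torque": the same for the moment, N m; "grip_width": finger opening in m; "gripper_force": force on a finger pad.
Only numpy, scipy, OpenCV 4.12 (cv2) and the standard library are available. Lean on these libraries where they do the work, as an engineer would, in place of code of your own. Each camera call takes 0.05 s, during which the arm holds its last target. There are 200 camera calls.

## Working session

There is one attempt and no reset: what is moved stays moved. The work goes in short steps, Python scripts to look and compute and a tool call to move; the robot and the scene stay as the last step left them, time stands still between calls to the robot, and variables do not carry over. Pictures are saved under pics/ and viewed, at most 10 in all, crops included, and the job is handed in when it is done.

Besides the shell and the picture viewer there is one more tool, called as a command line: name --pt "numbers of a row" for each row, then --argument value for the rest. step_arm: Moves the arm, as the interface text tells. Its arguments: {"type":"object","properties":{"moves":{"type":"array","items":{"type":"array","items":{"type":"number"}}},"force":{"type":"number"}},"required":["moves"]}

```bash
mkdir -p pics; cat > h.py <<'E'
import numpy as np, cv2
from rig import arm
def shot(n):
    im,d=arm.snapshot(n); c=arm.get_calibration(n); return im,d,c
def w(c,d,u,v,z=None):
    T=np.linalg.inv(np.array(c["camera_from_world"]))
    r=np.array([(u-c["cx"])/c["fx"],-(v-c["cy"])/c["fy"],-1.])
    if z is None: return (T@np.append(r*d[int(v),int(u)],1))[:3]
    dr=T[:3,:3]@r; o=T[:3,3]; return o+dr*(z-o[2])/dr[2]
E
python3 - <<'E'
from h import *
for n in("scene","top"):
    im,d,c=shot(n); cv2.imwrite(f"pics/{n}0.png",im); np.savez(f"{n}0.npz",d=d,im=im)
    print(n,{k:np.round(v,3).tolist() for k,v in c.items()}, (d>0).mean())
E
```

```text
scene {'fx': 513.164, 'fy': 513.164, 'cx': 280.108, 'cy': 205.134, 'camera_from_world': [[-0.409, 0.912, -0.016, 0.261], [-0.626, -0.268, 0.732, 0.173], [0.663, 0.31, 0.681, -1.57], [0.0, 0.0, 0.0, 1.0]]} 0.9961139455782313
top {'fx': 529.448, 'fy': 529.448, 'cx': 277.814, 'cy': 211.496, 'camera_from_world': [[0.033, -0.999, 0.003, -0.054], [0.973, 0.033, 0.229, -0.537], [-0.229, -0.005, 0.973, -1.467], [0.0, 0.0, 0.0, 1.0]]} 0.9961309523809524
```

View pics/scene0.png

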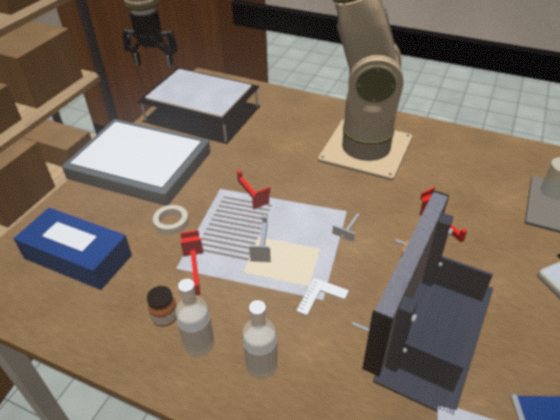

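View pics/top0.png

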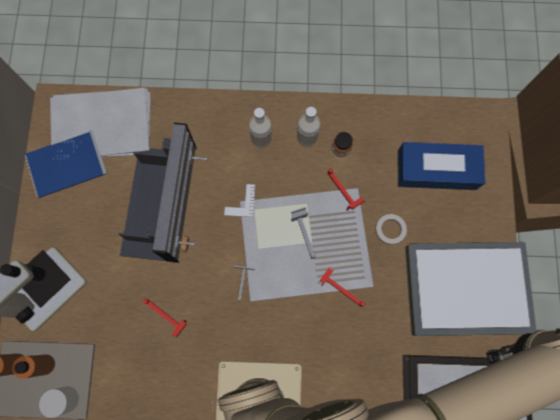

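```bash
python3 - <<'E'
from h import *
t=np.load("top0.npz");s=np.load("scene0.npz")
a=t["im"][190:290,215:315];b=s["im"][190:290,205:305]
e=t["im"][110:270,110:217];f=s["im"][185:385,350:500]
R=lambda i,x,y:cv2.resize(i,(x,y),interpolation=cv2.INTER_CUBIC)
cv2.imwrite("pics/crop.png",np.hstack([np.vstack([R(a,300,300),R(b,300,300)]),R(f,450,600)]))
cv2.imwrite("pics/crop2.png",R(t["im"][100:280,100:340],800,600))
# heights in top around hook & panel
c=arm.get_calibration("top");d=t["d"]
T=np.linalg.inv(np.array(c["camera_from_world"]))
v,u=np.mgrid[0:420,0:560]
P=np.stack([(u-c["cx"])/c["fx"]*d,-(v-c["cy"])/c["fy"]*d,-d,np.ones_like(d)],-1)@T.T
np.save("Pt.npy",P[...,:3])
for nm,(r0,r1,c0,c1),zt in(("hook",(200,265,285,325),.008),("pan",(110,275,120,215),.19)):
    Q=P[r0:r1,c0:c1,:3].reshape(-1,3);Q=Q[Q[:,2]>zt]
    print(nm,len(Q),Q[:,2].max(),cv2.minAreaRect((Q[:,:2]*1000).astype(np.float32)))
E
```

```text
hook 392 1.5515757859937716 ((389.3106689453125, -108.10507202148438), (115.59913635253906, 407.2659912109375), 87.854248046875)
pan 2139 1.5515757859937716 ((424.578857421875, 183.66368103027344), (621.7750244140625, 205.68028259277344), 25.432836532592773)
```

View pics/crop.png

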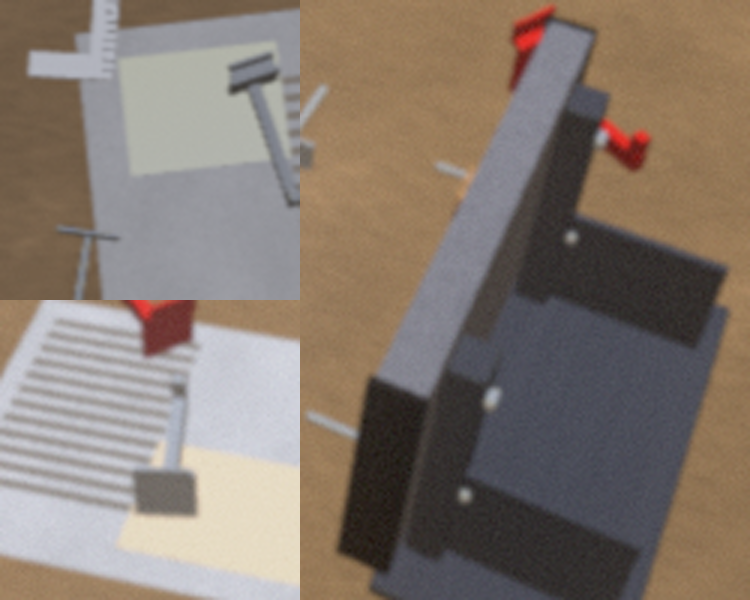

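View pics/crop2.png

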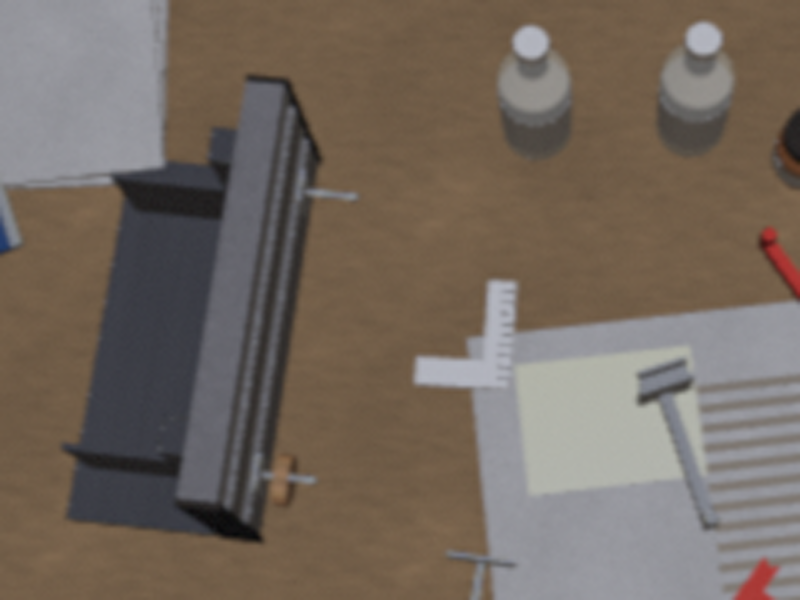

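```bash
python3 - <<'E'
from h import *
P=np.load("Pt.npy");d=np.load("top0.npz")["d"]
c=arm.get_calibration("top")
def reg(r0,r1,c0,c1,z0,z1):
    Q=P[r0:r1,c0:c1].reshape(-1,3);m=(d[r0:r1,c0:c1].ravel()>.3)&(Q[:,2]>z0)&(Q[:,2]<z1);return Q[m]
tab=P[200:300,320:360][...,2];print("table z",np.median(tab))
Q=reg(200,265,285,325,.008,.1);np.set_printoptions(precision=4,suppress=True)
print("hook",len(Q),np.percentile(Q[:,2],[50,90,99]),cv2.minAreaRect((Q[:,:2]*1000).astype(np.float32)))
b=Q[Q[:,0]<Q[:,0].max()-.035]
print(len(b),np.median(b[:,2]),cv2.fitLine((b[:,:2]*1000).astype(np.float32),2,0,.1,.1).ravel(),b.min(0),b.max(0))
p=Q[Q[:,2]>.04];print("plate",len(p),p.mean(0),cv2.minAreaRect((p[:,:2]*1000).astype(np.float32)))
Q=reg(110,275,120,215,.15,.26);h=np.histogram(Q[:,2],bins=np.arange(.15,.26,.005));print(h[0],h[1])
zt=h[1][h[0].argmax()]
q=Q[abs(Q[:,2]-zt-.0025)<.007];print("top",len(q),np.median(q[:,2]),cv2.minAreaRect((q[:,:2]*1000).astype(np.float32)))
# pixels
for n,pp in(("ends",[(298,218.5),(313,256.6)]),):
    for u,v in pp: print(n,w(c,None,u,v,.018))
z=np.median(q[:,2])
for u,v in[(247,80),(290,82),(220,505),(180,498)]: print("pc",w(c,None,100+u*.3,100+v*.3,z))
# scene view check of panel top
S=np.load("scene0.npz");d=S["d"];c=arm.get_calibration("scene");T=np.linalg.inv(np.array(c["camera_from_world"]))
v,u=np.mgrid[0:420,0:560]
P=(np.stack([(u-c["cx"])/c["fx"]*d,-(v-c["cy"])/c["fy"]*d,-d,np.ones_like(d)],-1)@T.T)[...,:3]
def rs(r0,r1,c0,c1,z0,z1):
    Q=P[r0:r1,c0:c1].reshape(-1,3);m=(d[r0:r1,c0:c1].ravel()>.3)&(Q[:,2]>z0)&(Q[:,2]<z1);return Q[m]
Q=rs(185,385,350,500,zt-.006,zt+.011);print("sc top",len(Q),np.median(Q[:,2]),cv2.minAreaRect((Q[:,:2]*1000).astype(np.float32)))
Q=rs(205,275,240,280,.008,.1);print("sc hook",len(Q),np.percentile(Q[:,2],[50,90,99]),cv2.minAreaRect((Q[:,:2]*1000).astype(np.float32)))
E
```

```text
table z 0.000639055683976264
hook 381 [0.0209 0.056  0.0698] ((493.7125549316406, -117.02910614013672), (189.46572875976562, 113.3902359008789), 2.9179728031158447)
373 0.021105390696793958 [   0.9549    0.2969  498.7286 -109.4978] [ 0.3971 -0.1712  0.008 ] [ 0.5558 -0.0605  0.0731]
plate 127 [ 0.5365 -0.097   0.0541] ((487.86737060546875, -122.90666198730469), (138.9678192138672, 48.35847854614258), 28.998443603515625)
[  58   55   48   56   57   92  142   58   13   18   52  120  156   97
  404 1007  212    1    0    0    0    0] [0.15  0.155 0.16  0.165 0.17  0.175 0.18  0.185 0.19  0.195 0.2   0.205
 0.21  0.215 0.22  0.225 0.23  0.235 0.24  0.245 0.25  0.255 0.26 ]
top 1607 0.22686316583910804 ((559.8248291015625, 247.73651123046875), (37.057350158691406, 353.9242858886719), 85.81342315673828)
ends [ 0.5295 -0.0962  0.018 ]
ends [ 0.4171 -0.1427  0.018 ]
pc [0.7305 0.2484 0.2269]
pc [0.7299 0.2138 0.2269]
pc [0.3865 0.242  0.2269]
pc [0.3909 0.2728 0.2269]
sc top 2485 0.22659460182696822 ((560.6007080078125, 247.91458129882812), (35.167598724365234, 355.1807556152344), 85.56958770751953)
sc hook 473 [0.0234 0.0627 0.069 ] ((456.4439697265625, -132.99014282226562), (209.3021697998047, 49.54195022583008), 24.110143661499023)
```

```bash
python3 - <<'E'
from h import *
from scipy.optimize import minimize
np.set_printoptions(precision=4,suppress=True)
def cloud(n):
    d=np.load(n+"0.npz")["d"];c=arm.get_calibration(n);T=np.linalg.inv(np.array(c["camera_from_world"]))
    v,u=np.mgrid[0:420,0:560]
    P=(np.stack([(u-c["cx"])/c["fx"]*d,-(v-c["cy"])/c["fy"]*d,-d,np.ones_like(d)],-1)@T.T)[...,:3]
    return P[d>.3]
def rot(a):return np.array([[np.cos(a),-np.sin(a)],[np.sin(a),np.cos(a)]])
boxes=[((-5,-25,0),(0,25,51)),((0,-22,46),(12,22,51)),((8,-22,46),(12,22,68)),((-130,-6,0),(-5,6,18)),((-130,-6,0),(-118,6,37))]
for n in("top","scene"):
    P=cloud(n)*1000
    m=(P[:,2]>9)&(P[:,2]<80)
    q0=(P[:,:2]-[530,-96])@rot(np.radians(23))
    Q=P[m&(q0[:,0]>-150)&(q0[:,0]<30)&(abs(q0[:,1])<np.where(q0[:,0]>-25,38,18))]
    def f(p):
        X=np.c_[(Q[:,:2]-p[:2])@rot(p[2]),Q[:,2]]
        D=np.min([np.linalg.norm(np.maximum(np.maximum(np.array(a)-X,X-np.array(b)),0),axis=1) for a,b in boxes],0)
        return np.minimum(D,10).mean()+0*p[0]
    def g(p): return f(p)
    r=min((minimize(g,[530+a,-96+b,np.radians(23)],method="Nelder-Mead") for a in(-6,0,6) for b in(-5,0,5)),key=lambda r:r.fun)
    print(n,len(Q),r.x[:2],np.degrees(r.x[2]),r.fun)
    # panel: top strip mid-lines
    R=P[(abs(P[:,2]-226.5)<6)&(P[:,0]>420)&(P[:,0]<700)&(P[:,1]>190)&(P[:,1]<300)]
    for lo in range(420,700,70):
        k=R[(R[:,0]>=lo)&(R[:,0]<lo+70)];l=k[:,0].mean();y=k[:,1]+np.tan(np.radians(4.3))*(k[:,0]-560)
        print(lo,np.percentile(y,[1,3,50,97,99]),np.median(k[:,2]))
o=arm.get_obs();print(o["eef_rot"],o["tool_pos"],o["ft_force"],o["grip_width"])
E
```

```text
top 344 [535.0596 -97.5791] 20.350303562498738 0.8908273818009035
420 [232.5294 233.3438 248.3527 263.3689 264.1895] 226.7673767412528
490 [232.6516 233.0679 247.7144 263.4364 264.1366] 227.0577142523731
560 [232.5907 233.1685 248.3347 263.0207 263.8272] 226.96323912982086
630 [232.2775 232.9782 247.8123 262.8685 263.7648] 226.50073048737505
scene 455 [538.8218 -96.063 ] 20.310161931805244 0.3378198080719178
420 [234.0648 234.6702 249.7659 264.7245 264.9167] 226.68982746581528
490 [234.1706 234.8846 249.7711 264.4495 264.7167] 226.7146203913632
560 [233.9039 234.4888 249.5428 264.3454 264.5694] 226.62497564923677
630 [233.3896 234.1165 249.0838 264.0868 264.4145] 226.6980175427704
[[ 0.9594  0.282  -0.0004]
 [ 0.282  -0.9594  0.0012]
 [-0.     -0.0013 -1.    ]] [ 0.1761 -0.5993  0.2306] [ 0.6256  1.4147 -0.9707] 0.0853866531314385
```

step_arm --pt "50 0.024 0.0397 0 0.0077 -0.0204 0.006" --pt "50 0.024 0.0397 0 0.0077 -0.0204 0.006" --pt "50 0.024 0.0397 0 0.0077 -0.0204 0.006" --pt "50 0.024 0.0397 0 0.0077 -0.0204 0.006" --pt "50 0.024 0.0397 0 0.0077 -0.0204 0.006" --pt "50 0.024 0.0397 0 0.0077 -0.0204 0.006" --pt "50 0.024 0.0397 0 0.0077 -0.0204 0.006" --pt "50 0.024 0.0397 0 0.0077 -0.0204 0.006" --pt "50 0.024 0.0397 0 0.0077 -0.0204 0.006" --pt "50 0.024 0.0397 0 0.0077 -0.0204 0.006" --pt "50 0.024 0.0397 0 0.0077 -0.0204 0.006" --pt "50 0.024 0.0397 0 0.0077 -0.0204 0.006" --force 50

```text
clock: 1.6
tool_pos: [0.4646, -0.1219, 0.2312]
eef_rot: [[0.905, 0.352, 0.239], [0.338, -0.936, 0.1], [0.259, -0.01, -0.966]]
ft_force: [1.1, -1.6, -0.2]
grip_width: 0.0427
gripper_force: 0.0
```

step_arm --pt "50 0 0 -0.03 0 0 0" --pt "50 0 0 -0.03 0 0 0" --pt "50 0 0 -0.03 0 0 0" --pt "50 0 0 -0.02 0 0 0" --pt "50 0 0 0 0 0 0"

```text
clock: 2.22
tool_pos: [0.4631, -0.1227, 0.12]
eef_rot: [[0.906, 0.352, 0.236], [0.337, -0.936, 0.102], [0.256, -0.012, -0.966]]
ft_force: [-0.0, -0.9, 0.3]
grip_width: 0.0427
gripper_force: 0.0
```

```bash
python3 - <<'E'
from h import *
a=shot("top")[0];b=shot("scene")[0]
R=lambda i:cv2.resize(i,(400,400),interpolation=cv2.INTER_CUBIC)
cv2.imwrite("pics/g1.png",np.hstack([R(a[190:290,255:355]),R(b[170:270,205:305])]))
o=arm.get_obs();print(np.round(o["eef_rot"],3),o["tool_pos"],o["joint_positions"],o["ft_force"])
E
```

```text
[[ 0.905  0.352  0.239]
 [ 0.337 -0.936  0.1  ]
 [ 0.259 -0.01  -0.966]] [ 0.46442949 -0.12327975  0.12191289] [ 48.22721866   0.52116981 -31.84537524 120.67907014 -12.36370403
  47.80721391 -45.62854377] [-0.30837131 -0.23925785  0.02507965]
```

View pics/g1.png

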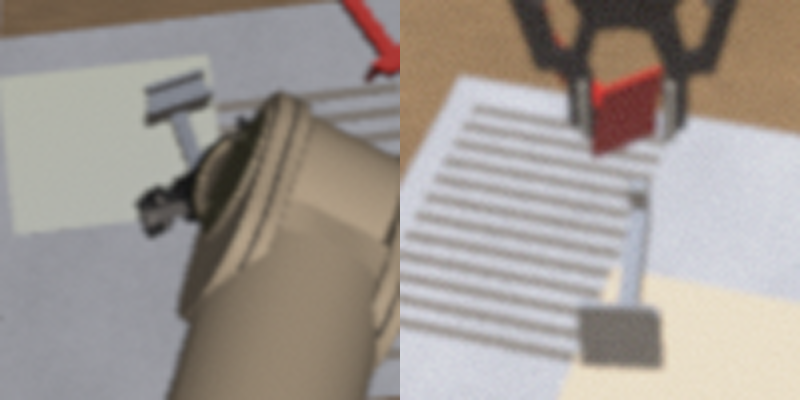

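step_arm --pt "50 0 0 -0.03 0 0 0" --pt "50 0 0 -0.03 0 0 0" --pt "50 0 0 -0.03 0 0 0" --pt "50 0 0 -0.014 0 0 0" --pt "50 0 0 -0.011 0 0 0" --pt "50 0 0 0 0 0 0"

```text
clock: 3.08
tool_pos: [0.4644, -0.1233, 0.0065]
eef_rot: [[0.905, 0.352, 0.239], [0.337, -0.936, 0.1], [0.258, -0.01, -0.966]]
ft_force: [-1.0, 0.6, 0.5]
grip_width: 0.0427
gripper_force: 0.0
```

step_arm --pt "0 0 0 0 0 0 0" --pt "0 0 0 0 0 0 0" --pt "0 0 0 0 0 0 0" --pt "0 0 0 0 0 0 0" --pt "0 0 0 0 0 0 0" --pt "0 0 0 0 0 0 0" --force 70

```text
clock: 3.82
tool_pos: [0.4648, -0.1236, 0.0074]
eef_rot: [[0.905, 0.351, 0.24], [0.337, -0.936, 0.099], [0.259, -0.009, -0.966]]
ft_force: [-4.9, -0.2, 8.1]
grip_width: 0.0097
gripper_force: 68.9
```

step_arm --pt "0 0 0 0.005 0 0 0" --pt "0 0 0 0.015 0 0 0" --pt "0 0 0 0.03 0 0 0" --pt "0 0 0 0.03 0 0 0" --pt "0 0 0 0.03 0 0 0" --pt "0 0 0 0.03 0 0 0" --pt "0 0 0 0 0 0 0"

```text
clock: 4.7
tool_pos: [0.4656, -0.1237, 0.1493]
eef_rot: [[0.904, 0.352, 0.243], [0.338, -0.936, 0.097], [0.261, -0.006, -0.965]]
ft_force: [0.1, 0.4, -2.0]
grip_width: 0.0095
gripper_force: 68.8
```

```bash
python3 - <<'E'
from h import *
a=shot("top")[0];b=shot("scene")[0]
R=lambda i:cv2.resize(i,(400,400),interpolation=cv2.INTER_CUBIC)
cv2.imwrite("pics/g2.png",np.hstack([R(a[170:290,235:355]),R(b[120:240,205:325])]))
o=arm.get_obs();print(np.round(o["eef_rot"],3),o["tool_pos"],o["joint_positions"],o["ft_force"],o["ft_torque"],o["grip_width"])
E
```

```text
[[ 0.905  0.352  0.239]
 [ 0.338 -0.936  0.099]
 [ 0.258 -0.009 -0.966]] [ 0.46393947 -0.12320913  0.1463013 ] [ 49.26353648  -1.52389995 -32.3282309  119.17150714 -13.23423061
  51.18950016 -45.2699285 ] [ 0.06143502 -0.15820388 -2.03903505] [-0.1627086   0.45836832  0.03552791] 0.009576818623554422
```

View pics/g2.png

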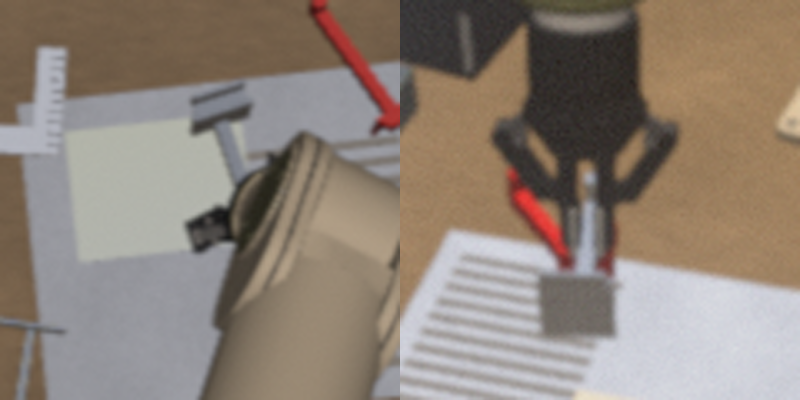

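step_arm --pt "0 0.0083 0.0203 0.0054 0 0 0.114" --pt "0 0.0083 0.0203 0.0054 0 0 0.114" --pt "0 0.0083 0.0203 0.0054 0 0 0.114" --pt "0 0.0083 0.0203 0.0054 0 0 0.114" --pt "0 0.0083 0.0203 0.0054 0 0 0.114" --pt "0 0.0083 0.0203 0.0054 0 0 0.114" --pt "0 0.0083 0.0203 0.0054 0 0 0.114" --pt "0 0.0083 0.0203 0.0054 0 0 0.114" --pt "0 0.0083 0.0203 0.0054 0 0 0.114" --pt "0 0.0083 0.0203 0.0054 0 0 0.114" --pt "0 0 0 0 0 0 0"

```text
clock: 6.18
tool_pos: [0.547, 0.0817, 0.1994]
eef_rot: [[0.068, 0.998, 0.006], [0.963, -0.068, 0.26], [0.26, -0.012, -0.965]]
ft_force: [0.3, 0.4, -2.1]
grip_width: 0.0098
gripper_force: 68.8
```

step_arm --pt "0 0 0 0 -0.116 0.009 0" --pt "0 0 0 0 -0.116 0.009 0" --pt "0 0 0 0 -0.116 0.009 0" --pt "0 0 0 0 -0.116 0.009 0" --pt "0 0 0 0 -0.116 0.009 0" --pt "0 0 0 0 -0.116 0.009 0" --pt "0 0 0 0 0 0 0"

```text
clock: 7.05
tool_pos: [0.5461, 0.0813, 0.1983]
eef_rot: [[0.063, 0.997, -0.046], [0.904, -0.076, -0.42], [-0.422, -0.015, -0.906]]
ft_force: [0.2, 0.0, -1.6]
grip_width: 0.0099
gripper_force: 68.8
```

```bash
cat > fit.py <<'E'
from h import *
from scipy.optimize import minimize
from scipy.spatial.transform import Rotation as Ro
np.set_printoptions(precision=3,suppress=True)
XS=np.array([.0767,.997,0]);YS=np.array([-.997,.0767,0]);S=np.c_[XS,YS,[0,0,1]];M=np.array([.559,.2323,0])
B=np.array([((-5,-25,0),(0,25,51)),((0,-22,46),(12,22,51)),((8,-22,46),(12,22,68)),((-130,-6,0),(-5,6,18)),((-130,-6,0),(-118,6,37))])/1e3
Rg=np.array([[.905,.351,.24],[.337,-.936,.099],[.259,-.009,-.966]])  # tool at grasp
Hg=Ro.from_euler("z",20.4,degrees=True).as_matrix();hg=np.array([.536,-.097,0]);pg=np.array([.4648,-.1236,.0074])
def hook(o):
    A=np.array(o["eef_rot"])@Rg.T; return A@Hg, np.array(o["tool_pos"])+A@(hg-pg)
def show(R,p):
    Rs=S.T@R; e=Ro.from_matrix(Rs).as_euler("ZYX",degrees=True); return "stand-frame origin mm",(S.T@(p-M))*1e3,"yaw,tilt,roll",e
def dist(X):
    return np.min([np.linalg.norm(np.maximum(np.maximum(a-X,X-b),0),axis=1) for a,b in B],0)
def measure():
    o=arm.get_obs();R,p=hook(o);print("nominal",*show(R,p))
    for n in("top","scene"):
        im,d,c=shot(n);T=np.linalg.inv(np.array(c["camera_from_world"]));v,u=np.mgrid[0:420,0:560]
        P=(np.stack([(u-c["cx"])/c["fx"]*d,-(v-c["cy"])/c["fy"]*d,-d,np.ones_like(d)],-1)@T.T)[...,:3][d>.3]
        X=(P-p)@R
        k=(dist(X)<.012)&((X[:,0]>-.03)|(X[:,0]<-.112)); k&=((P-M)@XS<-.004)
        Q=P[k]
        def f(q):
            Rq=S@Ro.from_euler("y",q[2],degrees=True).as_matrix()@S.T@R
            t=p+(q[0]*XS+q[1]*np.array([0,0,1]))/1e3
            return np.minimum(dist((Q-t)@Rq)*1e3,6).mean()+1e-3*(q@q)
        r=minimize(f,[0,0,0.],method="Nelder-Mead",options=dict(initial_simplex=[[0,0,0],[4,0,0],[0,4,0],[0,0,5]]))
        print(n,k.sum(),"d(xs,z,tilt)",r.x,r.fun,"at nominal",f(np.zeros(3)))
    return o
E
python3 - <<'E'
from fit import *
o=measure();print(o["joint_positions"],o["ft_force"])
a=shot("top")[0];b=shot("scene")[0]
R=lambda i:cv2.resize(i,(400,400),interpolation=cv2.INTER_CUBIC)
cv2.imwrite("pics/g3.png",np.hstack([R(a[130:270,130:270]),R(b[180:340,300:460])]))
E
cat > plan.py <<'E'
# 2D clearance planner in stand x,z relative to mouth edge (mm)
import numpy as np, heapq
from scipy.ndimage import distance_transform_edt
g=.5;X0,Z0=-80,-80
xx=np.arange(X0,60,g);zz=np.arange(Z0,80,g);XX,ZZ=np.meshgrid(xx,zz,indexing="ij")
solid=(XX>=0)&(XX<=31)&(ZZ<=45)&~((XX<=23)&(ZZ>0)&(ZZ<18))&~((XX>=5)&(XX<=23)&(ZZ>0)&(ZZ<32))
D=distance_transform_edt(~solid)*g
pts=[]
for a,b,c,d in((-5,0,0,51),(0,12,46,51),(8,12,46,68)):
    u,v=np.meshgrid(np.linspace(a,b,int((b-a))+1),np.linspace(c,d,int((d-c))+1),indexing="ij");pts.append(np.c_[u.ravel(),v.ravel()])
pts=np.vstack(pts)
xs=np.arange(-70,1,1.);zs=np.arange(-60,-14,1.);th=np.arange(0,51,2.)
C=np.zeros((len(th),len(xs),len(zs)))
for i,t in enumerate(np.radians(th)):
    px=pts[:,0]*np.cos(t)+pts[:,1]*np.sin(t);pz=-pts[:,0]*np.sin(t)+pts[:,1]*np.cos(t)
    I=np.clip(((px[None,:]+xs[:,None]-X0)/g).astype(int),0,len(xx)-1)
    J=np.clip(((pz[None,:]+zs[:,None]-Z0)/g).astype(int),0,len(zz)-1)
    C[i]=D[I[:,None,:],J[None,:,:]].min(-1)
st=(20,5,int(-37+60));goal=(0,int(-1+70),int(-43+60))
print("goal clr",C[goal],"start",C[st])
best={st:0};par={};h=[(0,st)]
while h:
    c,n=heapq.heappop(h)
    if n==goal:break
    if c>best[n]:continue
    for dx in(-1,0,1):
        for dy in(-1,0,1):
            for dz in(-1,0,1):
                m=(n[0]+dx,n[1]+dy,n[2]+dz)
                if m==n or min(m)<0 or m[0]>=len(th) or m[1]>=len(xs) or m[2]>=len(zs):continue
                k=C[m]
                if k<.5:continue
                nc=c+np.sqrt(dx*dx+dy*dy+dz*dz)*(1+60/k**3)
                if nc<best.get(m,1e9):best[m]=nc;par[m]=n;heapq.heappush(h,(nc,m))
p=[goal]
while p[-1]!=st:p.append(par[p[-1]])
for n in p[::-1]:print(th[n[0]],xs[n[1]],zs[n[2]],"%.1f"%C[n])
E
python3 plan.py
```

```text
nominal stand-frame origin mm [-98.102   1.992 143.786] yaw,tilt,roll [ 0.551 40.011  0.486]
top 76 d(xs,z,tilt) [-1.09   1.947  0.77 ] 0.22225952243538558 at nominal 0.5782497492118207
scene 697 d(xs,z,tilt) [0.855 2.31  0.08 ] 0.5130201010087388 at nominal 0.769421567737653
[  4.829  23.873 -39.563  90.035  33.603  89.603 -44.4  ] [ 0.178  0.037 -1.609]
goal clr 1.0 start 14.326548781894402
40.0 -65.0 -37.0 14.3
40.0 -65.0 -36.0 14.8
40.0 -65.0 -35.0 15.3
40.0 -64.0 -34.0 13.9
42.0 -63.0 -33.0 12.4
42.0 -62.0 -32.0 11.0
44.0 -61.0 -31.0 9.9
44.0 -60.0 -30.0 8.5
46.0 -59.0 -29.0 7.6
46.0 -58.0 -28.0 6.3
48.0 -57.0 -27.0 5.7
48.0 -56.0 -26.0 4.5
50.0 -55.0 -25.0 4.2
50.0 -54.0 -24.0 4.2
50.0 -53.0 -24.0 3.5
50.0 -52.0 -23.0 3.5
50.0 -51.0 -23.0 3.2
50.0 -50.0 -22.0 3.2
50.0 -49.0 -21.0 3.4
50.0 -48.0 -20.0 3.2
50.0 -47.0 -19.0 3.2
50.0 -46.0 -19.0 3.2
50.0 -45.0 -18.0 3.2
50.0 -44.0 -17.0 3.4
50.0 -43.0 -17.0 3.0
48.0 -42.0 -18.0 3.5
48.0 -41.0 -18.0 3.5
46.0 -40.0 -19.0 3.5
44.0 -39.0 -20.0 3.2
44.0 -38.0 -21.0 3.5
42.0 -37.0 -22.0 3.8
40.0 -36.0 -23.0 3.2
40.0 -35.0 -24.0 3.5
38.0 -34.0 -25.0 3.5
38.0 -33.0 -25.0 3.5
36.0 -32.0 -26.0 3.8
34.0 -31.0 -27.0 3.8
34.0 -30.0 -27.0 3.4
32.0 -29.0 -28.0 3.6
32.0 -28.0 -29.0 3.5
32.0 -27.0 -29.0 3.5
30.0 -26.0 -30.0 3.5
28.0 -25.0 -31.0 3.5
26.0 -24.0 -32.0 4.0
26.0 -23.0 -32.0 4.0
24.0 -22.0 -33.0 4.0
24.0 -21.0 -33.0 4.0
24.0 -20.0 -33.0 4.0
22.0 -19.0 -34.0 4.0
20.0 -18.0 -34.0 4.3
20.0 -17.0 -34.0 3.8
18.0 -16.0 -35.0 4.5
16.0 -15.0 -36.0 3.8
16.0 -14.0 -36.0 3.6
14.0 -13.0 -37.0 3.8
12.0 -12.0 -38.0 3.2
12.0 -11.0 -38.0 3.0
10.0 -10.0 -39.0 3.2
8.0 -9.0 -40.0 2.5
8.0 -8.0 -40.0 2.5
6.0 -7.0 -41.0 2.5
6.0 -6.0 -41.0 2.0
4.0 -5.0 -42.0 2.5
4.0 -4.0 -42.0 1.5
2.0 -3.0 -42.0 1.6
0.0 -2.0 -43.0 1.5
0.0 -1.0 -43.0 1.0
```

View pics/g3.png

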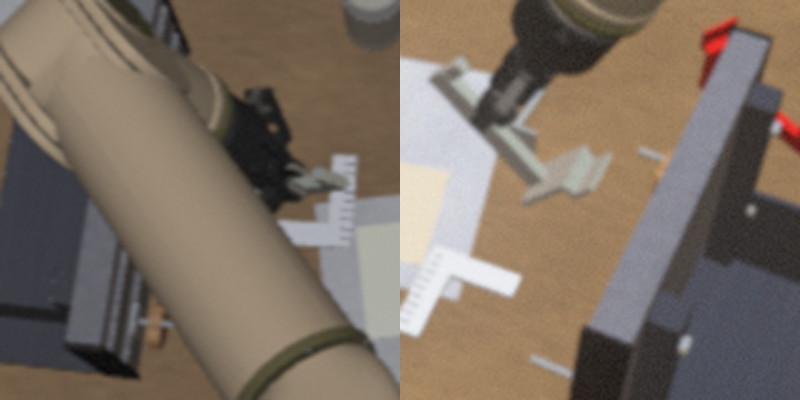

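```bash
cat > go.py <<'E'
import sys
from fit import *
import fit
ZM=.1817
fix=np.array([-1.1,0,2.1])/1e3   # camera correction, stand frame at tilt 40.3
def true(o):
    R,p=hook(o);Rs=S.T@R@Ro.from_euler("y",.3,degrees=True).as_matrix()
    return Rs, S.T@(p-M)+Ro.from_matrix(Rs).as_matrix()@(Ro.from_euler("y",40.3,degrees=True).as_matrix().T@fix)
def state(o):
    R,p=true(o);return R,p,Ro.from_matrix(R).as_euler("ZYX",degrees=True),p*1e3-[0,0,ZM*1e3]
def plan(wps):   # (tilt, xs, z rel mouth, rows)
    o=arm.get_obs();R,p,e,q=state(o);print("now ypr",e,"pos",q,"F",np.array(o["ft_force"]))
    t=np.array(o["tool_pos"]);A0=np.eye(3);G=S@R;tl=R.T@S.T@(t-M-S@p)
    rows=[]
    for th,x,z,n in wps:
        R1=Ro.from_euler("y",th,degrees=True).as_matrix();p1=np.array([x/1e3,0,z/1e3+ZM])
        rv=Ro.from_matrix(R1@R.T).as_rotvec()
        for i in range(1,n+1):
            Rn=Ro.from_rotvec(rv*i/n).as_matrix()@R;pn=p+(p1-p)*i/n
            tn=M+S@(pn+Rn@tl);rows.append(np.r_[0,tn-t,S@(rv/n)]);t=tn
        R,p=R1,p1
    print([[round(float(a),4) for a in r] for r in rows])
E
python3 -c "
from go import *
plan([(50,-66,-26,8),(50,-54,-24,4)])"
```

```text
now ypr [ 0.049 40.267  0.198] pos [-102.104   -0.057  -33.68 ] F [ 1.041  0.395 -1.378]
[[0.0, 0.0004, 0.0057, 0.0021, -0.0212, 0.0013, 0.0002], [0.0, 0.0004, 0.0056, 0.002, -0.0212, 0.0013, 0.0002], [0.0, 0.0004, 0.0057, 0.002, -0.0212, 0.0013, 0.0002], [0.0, 0.0004, 0.0057, 0.002, -0.0212, 0.0013, 0.0002], [0.0, 0.0004, 0.0057, 0.002, -0.0212, 0.0013, 0.0002], [0.0, 0.0004, 0.0057, 0.0019, -0.0212, 0.0013, 0.0002], [0.0, 0.0004, 0.0058, 0.0019, -0.0212, 0.0013, 0.0002], [0.0, 0.0004, 0.0058, 0.0019, -0.0212, 0.0013, 0.0002], [0.0, 0.0002, 0.003, 0.0005, 0.0, 0.0, 0.0], [0.0, 0.0002, 0.003, 0.0005, 0.0, 0.0, 0.0], [0.0, 0.0002, 0.003, 0.0005, 0.0, 0.0, 0.0], [0.0, 0.0002, 0.003, 0.0005, 0.0, 0.0, 0.0]]
```

```bash
cat >> h.py <<'E'
def avg(n=12):
    L=[]
    for i in range(n): arm.snapshot("top"); L.append(arm.get_obs())
    o=dict(L[-1]);P=np.array([l["tool_pos"] for l in L]);F=np.array([l["ft_force"] for l in L])
    U,_,V=np.linalg.svd(np.mean([l["eef_rot"] for l in L],0))
    o.update(tool_pos=P.mean(0),eef_rot=U@V,ft_force=F.mean(0));print("std",P.std(0),F.std(0));return o
E
sed -i 's/^def measure():/def measure(o):/; s/o=arm.get_obs();R,p=hook(o);print/R,p=hook(o);print/' fit.py
sed -i 's/^def plan(wps):/def plan(wps,o):/; s/o=arm.get_obs();R,p,e,q/R,p,e,q/' go.py
python3 - <<'E'
from go import *
o=avg(16);print(o["tool_pos"],o["eef_rot"],o["ft_force"]);measure(o)
np.savez("o.npz",t=o["tool_pos"],R=o["eef_rot"])
E
```

```text
std [0.    0.001 0.   ] [0.354 0.425 0.507]
[0.547 0.079 0.2  ] [[ 0.068  0.997 -0.044]
 [ 0.904 -0.08  -0.42 ]
 [-0.423 -0.011 -0.906]] [ 0.005  0.099 -1.81 ]
nominal stand-frame origin mm [-99.983   0.235 145.898] yaw,tilt,roll [ 0.162 40.024  0.209]
top 81 d(xs,z,tilt) [0.877 2.048 0.352] 0.2748076127782983 at nominal 0.5473616284130118
scene 698 d(xs,z,tilt) [2.238 1.159 0.136] 0.30231076484266867 at nominal 0.5564465656000825
```

```bash
sed -i 's/^fix=.*/fix=np.array([.6,0,1.6])\/1e3/' go.py
python3 - <<'E'
from go import *
z=np.load("o.npz");plan([(50,-66,-26,8),(50,-54,-24,4)],dict(tool_pos=z["t"],eef_rot=z["R"],ft_force=[0]))
E
```

```text
now ypr [ 0.163 40.324  0.209] pos [-99.383   0.231 -34.202] F [0]
[[0.0, 0.0004, 0.0053, 0.0022, -0.0211, 0.0013, -0.0], [0.0, 0.0004, 0.0053, 0.0021, -0.0211, 0.0013, -0.0], [0.0, 0.0004, 0.0053, 0.0021, -0.0211, 0.0013, -0.0], [0.0, 0.0004, 0.0054, 0.0021, -0.0211, 0.0013, -0.0], [0.0, 0.0004, 0.0054, 0.0021, -0.0211, 0.0013, -0.0], [0.0, 0.0004, 0.0054, 0.002, -0.0211, 0.0013, -0.0], [0.0, 0.0004, 0.0054, 0.002, -0.0211, 0.0013, -0.0], [0.0, 0.0004, 0.0054, 0.002, -0.0211, 0.0013, -0.0], [0.0, 0.0002, 0.003, 0.0005, 0.0, 0.0, 0.0], [0.0, 0.0002, 0.003, 0.0005, 0.0, 0.0, 0.0], [0.0, 0.0002, 0.003, 0.0005, 0.0, 0.0, 0.0], [0.0, 0.0002, 0.003, 0.0005, 0.0, 0.0, 0.0]]
```

Go just outside the mouth first, then re-measure once.

step_arm --pt "0 0.0004 0.0053 0.0021 -0.021 0.0013 0" --pt "0 0.0004 0.0053 0.0021 -0.021 0.0013 0" --pt "0 0.0004 0.0053 0.0021 -0.021 0.0013 0" --pt "0 0.0004 0.0054 0.0021 -0.021 0.0013 0" --pt "0 0.0004 0.0054 0.0021 -0.021 0.0013 0" --pt "0 0.0004 0.0054 0.002 -0.021 0.0013 0" --pt "0 0.0004 0.0054 0.002 -0.021 0.0013 0" --pt "0 0.0004 0.0054 0.002 -0.021 0.0013 0" --pt "0 0 0 0 0 0 0" --pt "0 0 0 0 0 0 0"

```text
clock: 9.4
tool_pos: [0.5505, 0.1224, 0.2168]
eef_rot: [[0.062, 0.997, -0.053], [0.82, -0.081, -0.566], [-0.569, -0.009, -0.822]]
ft_force: [-1.2, -0.4, -1.7]
grip_width: 0.0098
gripper_force: 68.8
```

```bash
python3 - <<'E'
from go import *
o=avg(12);measure(o);plan([(50,-54,-24,4),(50,-43,-17.3,5),(40,-36,-23,3)],o)
E
```

```text
std [0. 0. 0.] [0.441 0.422 0.392]
nominal stand-frame origin mm [-66.736   0.251 154.153] yaw,tilt,roll [ 0.07  49.688  0.05 ]
top 120 d(xs,z,tilt) [-1.364  1.279  0.758] 0.25605115259322886 at nominal 0.47022813074032166
scene 816 d(xs,z,tilt) [1.887 1.612 0.079] 0.3241217911391312 at nominal 0.5476535983402209
now ypr [ 0.07  49.988  0.051] pos [-65.875   0.251 -26.07 ] F [-0.242  0.091 -1.942]
[[0.0, 0.0003, 0.003, 0.0005, -0.0001, -0.0001, -0.0001], [0.0, 0.0003, 0.003, 0.0005, -0.0001, -0.0001, -0.0001], [0.0, 0.0003, 0.003, 0.0005, -0.0001, -0.0001, -0.0001], [0.0, 0.0003, 0.003, 0.0005, -0.0001, -0.0001, -0.0001], [0.0, 0.0002, 0.0022, 0.0013, 0.0, 0.0, 0.0], [0.0, 0.0002, 0.0022, 0.0013, 0.0, 0.0, 0.0], [0.0, 0.0002, 0.0022, 0.0013, 0.0, 0.0, 0.0], [0.0, 0.0002, 0.0022, 0.0013, 0.0, 0.0, 0.0], [0.0, 0.0002, 0.0022, 0.0013, 0.0, 0.0, 0.0], [0.0, -0.0001, -0.0012, -0.0046, 0.058, -0.0045, 0.0], [0.0, -0.0001, -0.001, -0.0048, 0.058, -0.0045, 0.0], [0.0, -0.0001, -0.0008, -0.005, 0.058, -0.0045, 0.0]]
```

step_arm --pt "0 0.0003 0.003 0.0005 0 0 0" --pt "0 0.0003 0.003 0.0005 0 0 0" --pt "0 0.0003 0.003 0.0005 0 0 0" --pt "0 0.0003 0.003 0.0005 0 0 0" --pt "0 0 0 0 0 0 0"

```text
clock: 10.72
tool_pos: [0.5516, 0.135, 0.2188]
eef_rot: [[0.061, 0.997, -0.053], [0.82, -0.08, -0.566], [-0.569, -0.009, -0.823]]
ft_force: [-0.7, -0.3, -2.8]
grip_width: 0.0095
gripper_force: 68.8
```

step_arm --pt "0 0.0002 0.0022 0.0013 0 0 0" --pt "0 0.0002 0.0022 0.0013 0 0 0" --pt "0 0.0002 0.0022 0.0013 0 0 0" --pt "0 0 0 0 0 0 0"

```text
clock: 11.22
tool_pos: [0.5522, 0.1415, 0.2228]
eef_rot: [[0.061, 0.997, -0.053], [0.82, -0.08, -0.566], [-0.569, -0.008, -0.823]]
ft_force: [-0.2, -0.3, -1.3]
grip_width: 0.0102
gripper_force: 68.8
```

step_arm --pt "0 0.0002 0.0022 0.0013 0 0 0" --pt "0 0.0002 0.0022 0.0013 0 0 0" --pt "0 0 0 0 0 0 0"

```text
clock: 11.6
tool_pos: [0.5526, 0.1459, 0.2254]
eef_rot: [[0.061, 0.997, -0.053], [0.82, -0.08, -0.566], [-0.569, -0.008, -0.823]]
ft_force: [0.5, 0.3, -2.3]
grip_width: 0.0103
gripper_force: 68.8
```

```bash
python3 - <<'E'
from go import *
o=avg(8);plan([(45,-39.5,-20.2,2),(40,-36,-23.2,2),(33,-29,-28,3),(26,-23,-32,3)],o)
E
```

```text
std [0. 0. 0.] [0.616 0.352 0.378]
now ypr [ 0.1   49.99   0.064] pos [-42.566  -0.097 -17.663] F [ 0.069 -0.125 -1.784]
[[0.0, -0.0002, -0.001, -0.0032, 0.0434, -0.0037, -0.0005], [0.0, -0.0002, -0.001, -0.0034, 0.0434, -0.0037, -0.0005], [0.0, -0.0001, -0.0007, -0.0037, 0.0435, -0.0033, 0.0], [0.0, -0.0, -0.0006, -0.0038, 0.0435, -0.0033, 0.0], [0.0, 0.0, 0.0002, -0.0039, 0.0406, -0.0031, 0.0], [0.0, 0.0, 0.0003, -0.0039, 0.0406, -0.0031, 0.0], [0.0, 0.0, 0.0004, -0.004, 0.0406, -0.0031, 0.0], [0.0, 0.0, 0.0002, -0.0038, 0.0406, -0.0031, 0.0], [0.0, 0.0, 0.0003, -0.0039, 0.0406, -0.0031, 0.0], [0.0, 0.0, 0.0004, -0.004, 0.0406, -0.0031, 0.0]]
```

No contact so far; the lip is in. Rotating down in stages.

step_arm --pt "0 -0.0001 -0.001 -0.0032 0.0434 -0.0035 0" --pt "0 -0.0001 -0.001 -0.0034 0.0434 -0.0035 0" --pt "0 -0.0001 -0.0007 -0.0037 0.0435 -0.0033 0" --pt "0 0 -0.0006 -0.0038 0.0435 -0.0033 0" --pt "0 0 0 0 0 0 0"

```text
clock: 12.62
tool_pos: [0.5525, 0.1413, 0.2115]
eef_rot: [[0.07, 0.997, -0.041], [0.906, -0.081, -0.416], [-0.418, -0.008, -0.908]]
ft_force: [-0.1, 0.0, -2.3]
grip_width: 0.0098
gripper_force: 68.8
```

step_arm --pt "0 0 0.0002 -0.0039 0.0406 -0.0031 0" --pt "0 0 0.0003 -0.0039 0.0406 -0.0031 0" --pt "0 0 0.0004 -0.004 0.0406 -0.0031 0" --pt "0 0 0.0002 -0.0038 0.0406 -0.0031 0" --pt "0 0 0.0003 -0.0039 0.0406 -0.0031 0" --pt "0 0 0.0004 -0.004 0.0406 -0.0031 0" --pt "0 0 0 0 0 0 0"

```text
clock: 13.5
tool_pos: [0.5524, 0.143, 0.1876]
eef_rot: [[0.076, 0.997, -0.024], [0.98, -0.079, -0.184], [-0.185, -0.009, -0.983]]
ft_force: [-0.8, -0.1, -0.9]
grip_width: 0.0097
gripper_force: 68.8
```

```bash
python3 - <<'E'
from go import *
o=avg(10);measure(o);plan([(20,-17.5,-34.3,3),(12,-11.5,-38,4),(7,-7,-40.7,3),(3,-3,-42.5,3)],o)
E
```

```text
std [0. 0. 0.] [0.373 0.428 0.641]
nominal stand-frame origin mm [-22.964   0.168 148.125] yaw,tilt,roll [ 0.086 25.707  0.014]
top 48 d(xs,z,tilt) [-2.156  1.102  0.631] 0.09036854504185286 at nominal 0.2130979495295313
scene 423 d(xs,z,tilt) [1.17  0.95  0.222] 0.4282909192551773 at nominal 0.5052619001664096
now ypr [ 0.086 26.007  0.014] pos [-22.777   0.168 -31.876] F [-0.26   0.035 -1.82 ]
[[0.0, 0.0001, 0.0005, -0.0031, 0.0348, -0.0027, -0.0005], [0.0, 0.0001, 0.0005, -0.0032, 0.0348, -0.0027, -0.0005], [0.0, 0.0001, 0.0006, -0.0032, 0.0348, -0.0027, -0.0005], [0.0, 0.0, 0.0004, -0.0034, 0.0348, -0.0027, 0.0], [0.0, 0.0, 0.0005, -0.0034, 0.0348, -0.0027, 0.0], [0.0, 0.0, 0.0006, -0.0034, 0.0348, -0.0027, 0.0], [0.0, 0.0001, 0.0007, -0.0034, 0.0348, -0.0027, 0.0], [0.0, 0.0001, 0.0009, -0.003, 0.029, -0.0022, 0.0], [0.0, 0.0001, 0.001, -0.003, 0.029, -0.0022, 0.0], [0.0, 0.0001, 0.001, -0.0031, 0.029, -0.0022, 0.0], [0.0, 0.0001, 0.001, -0.0023, 0.0232, -0.0018, 0.0], [0.0, 0.0001, 0.0011, -0.0023, 0.0232, -0.0018, 0.0], [0.0, 0.0001, 0.0011, -0.0023, 0.0232, -0.0018, 0.0]]
```

step_arm --pt "0 0.0001 0.0005 -0.0031 0.0348 -0.0027 0" --pt "0 0.0001 0.0005 -0.0032 0.0348 -0.0027 0" --pt "0 0.0001 0.0006 -0.0032 0.0348 -0.0027 0" --pt "0 0 0.0004 -0.0034 0.0348 -0.0027 0" --pt "0 0 0.0005 -0.0034 0.0348 -0.0027 0" --pt "0 0 0.0006 -0.0034 0.0348 -0.0027 0" --pt "0 0.0001 0.0007 -0.0034 0.0348 -0.0027 0" --pt "0 0 0 0 0 0 0"

```text
clock: 15.1
tool_pos: [0.5527, 0.147, 0.1642]
eef_rot: [[0.077, 0.997, -0.005], [0.995, -0.076, 0.059], [0.058, -0.01, -0.998]]
ft_force: [0.7, -0.6, -1.6]
grip_width: 0.0098
gripper_force: 68.8
```

step_arm --pt "0 0.0001 0.0009 -0.003 0.029 -0.0022 0" --pt "0 0.0001 0.001 -0.003 0.029 -0.0022 0" --pt "0 0.0001 0.001 -0.0031 0.029 -0.0022 0" --pt "0 0 0 0 0 0 0"

```text
clock: 15.6
tool_pos: [0.5529, 0.15, 0.1551]
eef_rot: [[0.076, 0.997, 0.001], [0.987, -0.075, 0.145], [0.145, -0.01, -0.989]]
ft_force: [-0.1, 0.2, -1.8]
grip_width: 0.0101
gripper_force: 68.8
```

step_arm --pt "0 0.0001 0.001 -0.0023 0.0232 -0.0018 0" --pt "0 0.0001 0.0011 -0.0023 0.0232 -0.0018 0" --pt "0 0.0001 0.0011 -0.0023 0.0232 -0.0018 0" --pt "0 0 0 0 0 0 0"

```text
clock: 16.1
tool_pos: [0.5533, 0.1534, 0.1482]
eef_rot: [[0.075, 0.997, 0.007], [0.974, -0.074, 0.214], [0.214, -0.009, -0.977]]
ft_force: [-0.5, -0.4, -2.3]
grip_width: 0.0097
gripper_force: 68.8
```

```bash
python3 - <<'E'
from go import *
o=avg(10);measure(o);plan([(0,-1.5,-43.5,2)],o);print(o["ft_torque"])
E
```

```text
std [0. 0. 0.] [0.593 0.222 0.504]
nominal stand-frame origin mm [ -2.787  -0.157 137.717] yaw,tilt,roll [ 0.067  2.704 -0.026]
top 126 d(xs,z,tilt) [-2.782  1.926  2.94 ] 0.23706860111856976 at nominal 0.4214646769645764
scene 168 d(xs,z,tilt) [ 0.33   1.695 -0.514] 0.7208595524163331 at nominal 0.805717269794476
now ypr [ 0.067  3.004 -0.026] pos [ -3.279  -0.157 -42.346] F [ 0.101  0.004 -2.003]
[[0.0, -0.0001, 0.0007, -0.0025, 0.0262, -0.0018, -0.0006], [0.0, -0.0001, 0.0007, -0.0026, 0.0262, -0.0018, -0.0006]]
[-0.419 -0.011  0.026]
```

step_arm --pt "0 0 0.0005 -0.0018 0.0174 -0.0013 0" --pt "0 0 0.0005 -0.0018 0.0174 -0.0013 0" --pt "0 0 0.0005 -0.0018 0.0174 -0.0013 0" --pt "0 0 0 0 0 0 0"

```text
clock: 17.2
tool_pos: [0.5534, 0.155, 0.143]
eef_rot: [[0.074, 0.997, 0.011], [0.962, -0.074, 0.265], [0.265, -0.009, -0.964]]
ft_force: [0.4, -0.6, -1.9]
grip_width: 0.0091
gripper_force: 68.9
```

step_arm --pt "0 0 0 -0.0008 0 0 0" --pt "0 0 0 -0.0007 0.008 0 0" --pt "0 0 0 0 0 0 0"

```text
clock: 17.58
tool_pos: [0.5535, 0.1558, 0.1419]
eef_rot: [[0.072, 0.997, 0.011], [0.959, -0.073, 0.272], [0.272, -0.009, -0.962]]
ft_force: [-0.2, 0.1, 0.4]
grip_width: 0.0099
gripper_force: 69.0
```

```bash
python3 - <<'E'
from go import *
o=avg(8);plan([(-1.5,-1,-45.5,2)],o);print(o["ft_torque"])
E
```

```text
std [0. 0. 0.] [0.612 0.35  0.553]
now ypr [ 0.063 -0.471 -0.001] pos [ -1.224  -0.141 -44.577] F [0.557 1.04  0.349]
[[0.0, -0.0001, 0.0001, -0.0011, 0.009, -0.0007, -0.0005], [0.0, -0.0001, 0.0001, -0.0011, 0.009, -0.0007, -0.0005]]
[ 0.137 -0.167 -0.015]
```

step_arm --pt "0 0 0.0004 -0.0008 0.012 -0.001 0" --pt "0 0 0.0004 -0.0008 0.012 -0.001 0" --pt "0 0 0 0 0 0 0"

```text
clock: 18.35
tool_pos: [0.5533, 0.156, 0.14]
eef_rot: [[0.073, 0.997, 0.013], [0.953, -0.073, 0.295], [0.295, -0.009, -0.955]]
ft_force: [0.3, -1.0, -0.4]
grip_width: 0.0097
gripper_force: 69.0
```

```bash
python3 - <<'E'
from go import *
o=avg(8);plan([(-1.5,-1,-45.5,2)],o);print(o["ft_torque"])
E
```

```text
std [0. 0. 0.] [0.461 0.529 0.55 ]
now ypr [ 0.046 -1.812  0.018] pos [ -0.87    0.02  -44.707] F [ 0.08  -0.383 -0.096]
[[0.0, -0.0, -0.0, -0.0001, -0.0027, 0.0, -0.0004], [0.0, -0.0, -0.0001, -0.0002, -0.0027, 0.0, -0.0004]]
[-0.456 -0.011  0.01 ]
```

step_arm --pt "8 0 0 0 0 0 0" --pt "15 0 0 0 0 0 0" --pt "30 0 0 0 0 0 0" --pt "45 0 0 0 0 0 0" --pt "55 0 0 0 0 0 0" --pt "55 0 0 0 0 0 0" --force 20

```text
clock: 19.5
tool_pos: [0.5533, 0.1564, 0.1401]
eef_rot: [[0.072, 0.997, 0.013], [0.953, -0.073, 0.295], [0.295, -0.009, -0.955]]
ft_force: [-0.3, -0.9, 0.3]
grip_width: 0.0471
gripper_force: 0.0
```

step_arm --pt "55 0 -0.0015 0.005 0 0 0" --pt "55 0 -0.003 0.01 0 0 0" --pt "55 0 -0.006 0.02 0 0 0" --pt "55 0 -0.009 0.03 0 0 0" --pt "55 0 -0.015 0.04 0 0 0" --pt "55 0 -0.03 0.03 0 0 0" --pt "55 0 -0.04 0.02 0 0 0" --pt "55 0 -0.04 0.01 0 0 0" --pt "55 0 0 0 0 0 0"

```text
clock: 20.62
tool_pos: [0.554, 0.0077, 0.3062]
eef_rot: [[0.077, 0.997, 0.016], [0.953, -0.079, 0.294], [0.294, -0.007, -0.956]]
ft_force: [0.1, 1.2, -0.4]
grip_width: 0.047
gripper_force: 0.0
```

```bash
python3 - <<'E'
from fit import *
a=shot("top")[0];b=shot("scene")[0]
R=lambda i:cv2.resize(i,(400,400),interpolation=cv2.INTER_CUBIC)
cv2.imwrite("pics/g4.png",np.hstack([R(a[120:270,120:270]),R(b[180:340,300:460])]))
o=arm.get_obs();print(o["tool_pos"],o["ft_force"],o["clock"])
# fit from seated guess
for n in("top","scene"):
    im,d,c=shot(n);T=np.linalg.inv(np.array(c["camera_from_world"]));v,u=np.mgrid[0:420,0:560]
    P=(np.stack([(u-c["cx"])/c["fx"]*d,-(v-c["cy"])/c["fy"]*d,-d,np.ones_like(d)],-1)@T.T)[...,:3][d>.3]
    X=(P-M)@S-[0,0,.1357];k=(dist(X)<.012)&(X[:,0]<-.006);Q=X[k]
    def f(q):
        return np.minimum(dist((Q-q[:3]/1e3)@Ro.from_euler("ZY",q[3:],degrees=True).as_matrix())*1e3,6).mean()+1e-3*(q@q)
    r=minimize(f,np.zeros(5),method="Powell");print(n,k.sum(),"x,y,dz,yaw,tilt",r.x,r.fun)
E
```

```text
[0.553 0.012 0.306] [-0.253 -0.042  0.229] 20.725
top 285 x,y,dz,yaw,tilt [-0.34   0.26   3.993 -0.097 -2.141] 0.24441363184405146
scene 621 x,y,dz,yaw,tilt [ 1.349 -2.16   1.355  0.124 -2.42 ] 0.2080136304980606
```

View pics/g4.png

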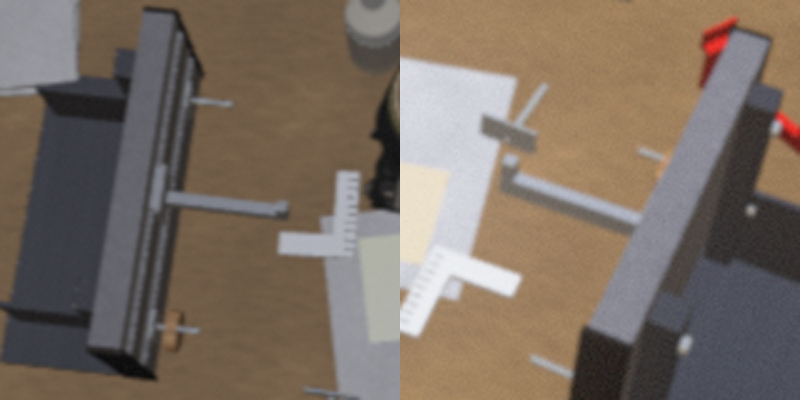

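The hook hangs seated: the plate is on the face in the middle (crop 160,190), the bar is straight out with a droop of about 2.3°, and the gripper is clear. I'm handing in.

```bash
python3 -c "
from rig import arm
print(arm.job_done())"
```

```text
the job is handed in; nothing more can be done
None
```

The steel hook hangs in the middle of the top groove: plate flat on the panel, bar drooping about 2.3°, gripper clear. I handed the job in at about 21 s; no verdict was returned.

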